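Fetch the sharpening plate from under the seed tins and wet it

TASK

Get the sharpening plate ready: slide it by its free end out from under the seed tins, flat along the shelf, letting the rail hold the little stack back so that tins and pot settle upright where they are. Once it is clear of the rail let it go, take it afresh by its middle, where it balances, and lay it lengthwise on the rubber mat with one end of its steel face beneath the pump spout. Then, with the plate under the spout, press the pump head right down to its stop and let it come up again; leave the bottle and everything else on the shelf standing where it is.

Things in the scene. Friction and masses are not known exactly. Their poses are not given: they have to be found in the camera images.
- plate: diamond sharpening plate, a flat slab 150 (x) x 50 (y) x 8 (z) mm, bright dotted steel face on a blue base, about 0.25 kg. Origin: centre of its underside; x along its length. It starts flat on the plank, threaded under the rail: its -x end sticks out about 80 mm on the rail's -x side, roughly toward the robot; the seed tins stand on the other end.
- rail: fixed guard rail of dark 6 mm steel rod. Origin: on the plank below the middle of its front rods, which run along its y (300 mm, posts 52 mm high) at heights 18 and 45 mm; x points into the fenced strip (145 mm deep), -x to the robot side. 15 mm is free under the lower rod: the plate passes, the rods stop the tins (at first 2 to 15 mm behind) when the plate is drawn out to -x.
- tin_lower: the lower seed tin, smooth bright metal with a green lid, 70 (x) x 90 (y) x 26 (z) mm, about 0.1 kg, standing on the plate's far end (its underside 8 mm above the plank). Origin: centre of its underside.
- tin_upper: the upper seed tin, yellow lid, same size and mass, standing on the lower one. Origin: centre of its underside.
- pot: a small empty terracotta pot, 62 mm across its rim, 42 mm across its foot, 55 mm high, 0.08 kg, standing loose on the upper tin. Origin: centre of its underside.
- mat: a fixed black rubber bench mat, 3 mm thick, 130 mm wide (its y); it reaches from 235 mm on the -x side of its origin to 50 mm on the +x side. Origin: on the plank under the mat, about where the pump bottle stands; -x points roughly to the robot.
- bottle: a loose amber glass pump bottle of honing fluid, 62 mm across, 0.42 kg, standing on the mat's far end. Glass shoulder at 98 to 117 mm, black collar up to 140 mm over its foot. Origin: centre of its foot (about 3 mm above the plank); upright, its spout points to its -x, over the mat.
- pump_top (a point): centre of the top of the white pump head, on the bottle's axis, 170 mm above the bottle's foot when up; the top is a disc 26 mm across. It moves with the head.
- spout_tip (a point): the mouth of the pump's spout, 65 mm out from the bottle's axis (34 mm beyond the glass) on the bottle's -x side, 152 mm above its foot when up; fluid falls straight down from it. It moves with the head. The spout is a tube 8 mm thick from the head to the mouth.
- pump_head (a joint): how far the pump head is pressed down, m: 0 up, 0.014 at its stop. A spring pushes it up with 3 N at rest and 9 N at the stop, and raises it again when let go.
- spray: bystander: white plastic spray bottle with orange trigger and twist nozzle, 74 mm across, 235 mm high. Origin: centre of its foot.
- trowel: bystander: aluminium trowel with wooden grip, lying, 290 mm long, 75 mm wide, up to 28 mm high. Origin: on the plank near the middle of its length, which runs along its x (blade to +x).
- jar: bystander: brown glass jar with black screw lid, 58 mm across, 83 mm high, inside the rail beside the stack. Origin: centre of its foot.
- dibber_t: bystander: wooden dibber with a T handle and steel point, lying between rail and mat, 190 mm long (its x, point to +x), 24 mm thick, T bar 95 mm. Origin: on the plank under the middle of its wooden shaft.
- dibber: bystander: straight wooden dibber with steel point, lying inside the rail behind the stack, 170 mm long (its x), 20 mm thick. Origin: on the plank under the middle of its wooden shaft.
- label_pot: bystander: small terracotta pot with plant labels in it, 62 mm across, about 95 mm high with the labels, inside the rail on the other side of the stack. Origin: centre of its foot.
There are look-alikes about, which are no part of the job. What is shaped like the tin_upper but pink or purple is not meant.

How it is judged:
By the outcome, as a careful person would: the job done as asked, in the order asked, and still so for the second after the job is handed in, with the robot touching nothing.
It also fails if it takes over 59 s, if anything falls off the work surface, if the arm or the gripper's body presses on something with over 40 N, if the wrist force passes 120 N, or if a joint passes its speed limit or range.

ROBOT

A 7-joint arm with a two-finger parallel gripper is mounted at the origin on the work surface. World frame = base frame: x ahead of the robot, y to its left, z up, the work surface at z = 0. Lengths are in m, angles in degrees, forces in N, time in s.
With the tool pointing down it reaches from about 0.425 to 0.875 m from the base axis. Payload 4.7 kg.
Tool frame: the origin (TCP) lies at the centre of the arm's flange, where the gripper is bolted on; the fingertips stand 182 mm ahead of it and the grasp point (between the pads) lies 164 mm ahead of it; z points along the fingers, y is the line along which they close (so a half turn about z gives the same grasp; the last joint's range is limited). The gripper opens to 87 mm and grips with 3 to 60 N. Pads are 19 mm wide; open, the fingers measure 117 mm over their backs; the gripper's body (75 mm by 190 mm) begins 51 mm behind the grasp point.
Start: joints at [69.162, 18.392, -4.016, 83.108, 1.295, 78.541, -3.26], TCP at [0.24, -0.604, 0.405] pointing down, gripper open.
Joint ranges: [-163.93, 163.93], [-17.29, 119.83], [-79.2, 71.16], [3.27, 140.29], [-89.18, 269.18], [5.43, 117.66], [-154.24, 154.24]. Speed limits (degrees/s): [147.25, 147.25, 180, 180, 180, 180, 180].

INTERFACE

Orientations are given as [roll, pitch, yaw] about the fixed x, y, z axes, in that order (R = Rz(yaw) Ry(pitch) Rx(roll)).
In Python, from cell import env gives the robot as it stands. The module is installed in compiled form; this text tells all that it offers.
- The arm moves only by the tool step_arm, never from a script. Its argument "steps" is one flat list of numbers, 5 for each row, row after row: the opening, from 0 (shut) to 1 (fully open), then the shift along the tool's x, y, z in mm, then the turn about the tool's z in degrees. In form: [grip, dx, dy, dz, roll, grip, dx, dy, dz, roll, ...]. A call has 1 to 12 rows; each row shifts and turns the commanded pose from where the row before left it, along the tool's axes as they then stand; what a row does not reach is not made up. A row lasts 1/8 s, in which the tool goes at most 62.5 mm and 10.7 degrees, less where a joint would pass 70% of its speed; a pose out of reach is approached as far as the arm can. A call with a gripper value outside its range is refused whole. The fingers move at their own pace and stop on an object; "grip_force" is the grip in N (left out, the last holds). Time passes only in rows, so rows that do not move let the fingers close. It gives the time, the measured TCP pose, the force, the opening and the grip force at its end, in the units of the state.
- env.get_obs(): the state, without advancing time (a new reading comes with each control period).
- env.read_camera(name): name is "side" or "top"; returns a dict with "image" (400x640x3 uint8, red, green, blue), "camera_matrix" (3x3 intrinsics, pixels), "distortion" ([k1, k2, p1, p2, k3] as OpenCV has them; the pictures are not rectified), "R" (3x3) and "t" (3): a world point X has camera coordinates R X + t. Camera axes: x right, y down, z forward; pixel columns grow to the right and rows downward; lengths in m; the calibration is good to about 2 mm. A picture is of the moment at which its call begins. There is no depth.
- env.sign_off(): hands the job in; it is judged then, once.
The state is a dict: "time_s": time; "qpos": joint angles; "joint_velocities": joint speeds; "effort": joint torques, N m; "tool_pos": TCP position; "tool_rot": TCP orientation; "force": force on the tool from outside, world axes, zero at the start; "wrist_torque": the same for the moment, N m; "grip_width": finger opening in m; "grasp_force": force on a finger pad.
Only numpy, scipy, OpenCV 4.12 (cv2) and the standard library are available. Lean on these libraries where they do the work, as an engineer would, in place of code of your own. Each camera call takes 0.05 s, during which the arm holds its last target. There are 200 camera calls.

## Working session

There is one attempt and no reset: what is moved stays moved. The work goes in short steps, Python scripts to look and compute and a tool call to move; the robot and the scene stay as the last step left them, time stands still between calls to the robot, and variables do not carry over. Pictures are saved under pics/ and viewed, at most 10 in all, crops included, and the job is handed in when it is done.

Besides the shell and the picture viewer there is one more tool, called in YAML: its name, and indented under it one key for each argument. step_arm: Moves the arm, as the interface text tells. Its arguments: {"type":"object","properties":{"steps":{"type":"array","items":{"type":"number"}},"grip_force":{"type":"number"}},"required":["steps"]}

```bash
mkdir -p pics; cat > h.py <<'E'
import numpy as np, cv2
from cell import env
def cam(n,save=None):
    c=env.read_camera(n)
    if save: cv2.imwrite('pics/'+save,c['image'][:,:,::-1])
    return c
def ray(c,uv):
    uv=np.array(uv,float).reshape(-1,1,2)
    p=cv2.undistortPoints(uv,np.array(c['camera_matrix']),np.array(c['distortion'])).reshape(-1,2)
    R=np.array(c['R']);t=np.array(c['t'])
    d=np.c_[p,np.ones(len(p))]@R; o=-R.T@t
    return o,d
def onz(c,uv,z):
    o,d=ray(c,uv); return o+d*((z-o[2])/d[:,2])[:,None]
def tri(c1,a,c2,b):
    o1,d1=ray(c1,a);o2,d2=ray(c2,b);out=[]
    for u,v in zip(d1,d2):
        s=np.linalg.lstsq(np.c_[u,-v],o2-o1,rcond=None)[0]
        p,q=o1+u*s[0],o2+v*s[1]; out.append(np.r_[(p+q)/2,np.linalg.norm(p-q)])
    return np.array(out)
def proj(c,X):
    R=np.array(c['R']);t=np.array(c['t'])
    return cv2.projectPoints(np.array(X,float).reshape(-1,1,3),cv2.Rodrigues(R)[0],t,np.array(c['camera_matrix']),np.array(c['distortion']))[0].reshape(-1,2)
E
python3 - <<'E'
from h import *
np.set_printoptions(precision=3,suppress=True)
for n in('side','top'):
    c=cam(n,n+'0.png'); R=np.array(c['R']);print(n,-R.T@np.array(c['t']),R[2],c['camera_matrix'][0])
print(env.get_obs())
E
```

```text
side [ 0.118 -1.019  0.954] [ 0.323  0.738 -0.592] [485.83    0.    324.051]
top [ 0.45  -0.008  1.616] [ 0.084  0.003 -0.996] [481.329   0.    315.497]
{'time_s': 0.1, 'qpos': array([69.161, 18.435, -4.017, 83.167,  1.296, 78.541, -3.261]), 'joint_velocities': array([ 0.036, -0.054,  0.084, -0.097,  0.086, -0.079,  0.049]), 'effort': array([ -0.   , -49.257,  -0.406, -31.34 ,  -0.064,   0.039,   0.   ]), 'tool_pos': array([ 0.24 , -0.604,  0.404]), 'tool_rot': array([-179.902,    0.006,   21.649]), 'force': array([ 0.066,  0.715, -0.528]), 'wrist_torque': array([-0.038,  0.021,  0.003]), 'grasp_force': 0.0, 'grip_width': 0.08669476567304936}
```

View pics/side0.png

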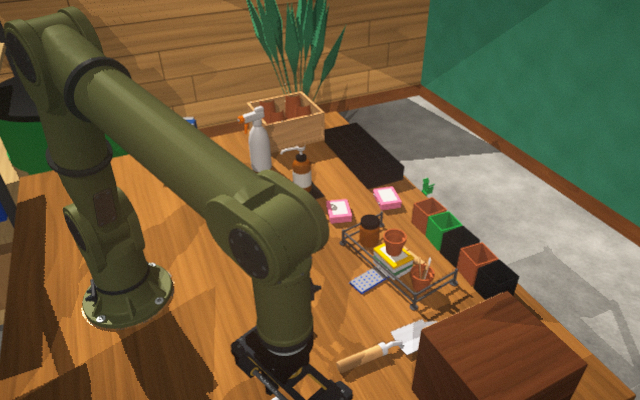

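View pics/top0.png

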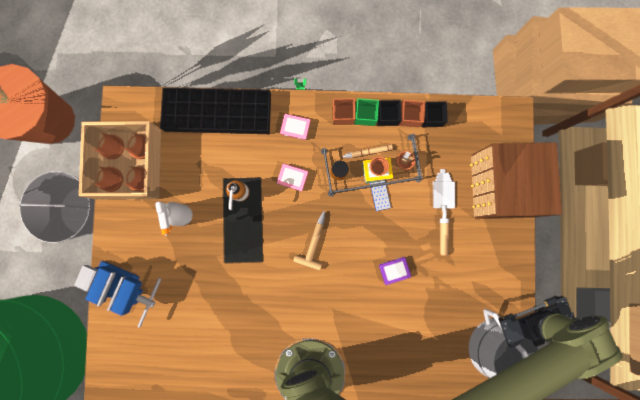

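The side view shows the plate near (367,281), the stack near (394,255) and the bottle near (302,170). In the top view the plate is at (381,196), the stack at (379,168), the bottle at (235,192) and the mat spans x 224–262, y 178–262. I'll zoom in with one composite.

```bash
python3 - <<'E'
from h import *
a=cv2.imread('pics/top0.png')[125:270,215:475]; b=cv2.imread('pics/side0.png')[130:310,270:470]
a=cv2.resize(a,None,fx=3,fy=3,interpolation=cv2.INTER_CUBIC)[:,:780]
cv2.imwrite('pics/ca.png',a); cv2.imwrite('pics/cb.png',cv2.resize(b,None,fx=3.3,fy=3.3,interpolation=cv2.INTER_CUBIC))
E
```

```text
(no output)
```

View pics/ca.png

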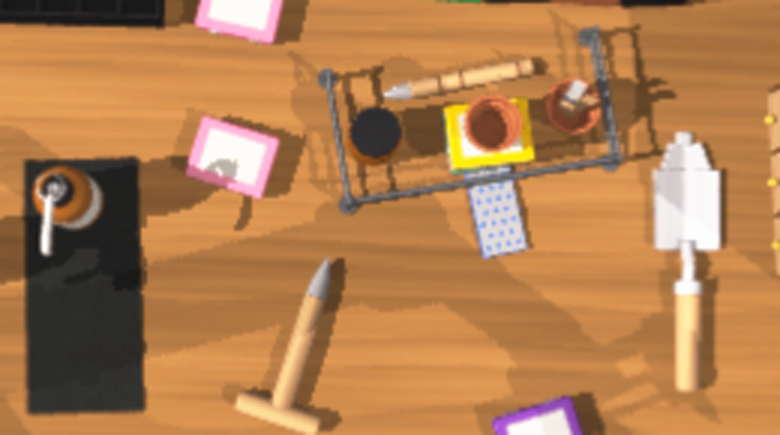

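View pics/cb.png

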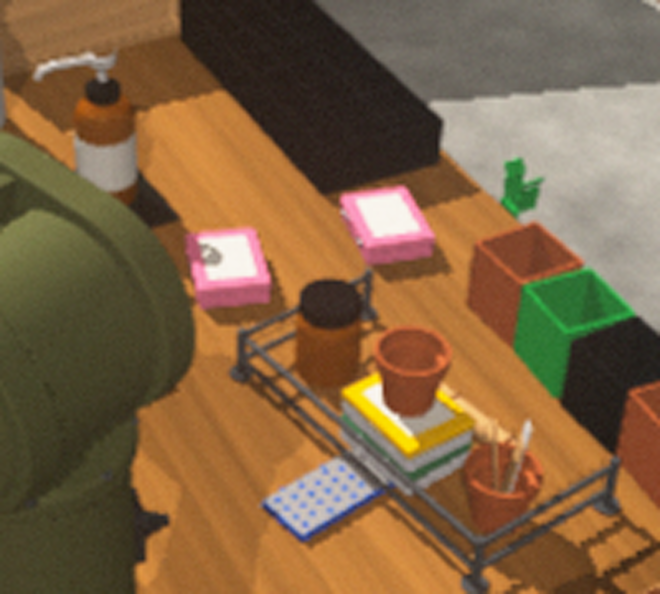

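Crop (3x): the plate's free end is at (485,257)–(527,248), the rail's front corners at (348,205) and (612,162), the pump head at (55,187), the spout mouth at (46,252) and the mat corners at (26,158), (137,158), (145,410), (27,410). In the side crop the free-end corners are at (265,503) and (303,537), the pump top at (105,62) and the spout at (38,75).

```bash
python3 - <<'E'
from h import *
np.set_printoptions(precision=4,suppress=True)
T=cam('top');S=cam('side')
t=lambda *p:[(215+(u-1)/3,125+(v-1)/3) for u,v in p]
s=lambda *p:[(270+(u-1.2)/3.3,130+(v-1.2)/3.3) for u,v in p]
print('tri free+y,free-y,pumptop,spout,railL,railR\n',tri(T,t((485,257),(527,248),(55,187),(46,252),(347,205),(612,160)),S,s((265,503),(303,535),(105,62),(38,75),(240,335),(482,545))))
print('plate z8',onz(T,t((485,257),(527,248),(469,185),(511,177)),.008))
print('rail top z52',onz(T,t((347,205),(612,160)),.050))
print('mat',onz(T,t((26,158),(137,158),(145,410),(27,410)),.003))
# automatic plate mask in top
im=T['image'][184:215,365:400].astype(int)
m=((im[:,:,2]-im[:,:,0])>-5).astype(np.uint8)
m=cv2.morphologyEx(m,cv2.MORPH_CLOSE,np.ones((3,3)))
n,l,st,ce=cv2.connectedComponentsWithStats(m);i=1+st[1:,4].argmax()
ys,xs=np.where(l==i);P=onz(T,np.c_[xs+365,ys+184],.008)[:,:2]
r=cv2.minAreaRect((P*1000).astype(np.float32));print(r,cv2.boxPoints(r))
E
```

```text
tri free+y,free-y,pumptop,spout,railL,railR
 [[ 0.544  -0.2083  0.0035  0.0005]
 [ 0.5547 -0.2546  0.0067  0.0004]
 [ 0.5948  0.2485  0.1599  0.0012]
 [ 0.5283  0.2553  0.1585  0.0005]
 [ 0.5957 -0.0518  0.0427  0.0026]
 [ 0.6554 -0.3441  0.0376  0.0063]]
plate z8 [[ 0.5435 -0.2076  0.008 ]
 [ 0.5548 -0.2544  0.008 ]
 [ 0.6238 -0.1884  0.008 ]
 [ 0.634  -0.2354  0.008 ]]
rail top z52 [[ 0.5938 -0.0511  0.05  ]
 [ 0.6509 -0.34    0.05  ]]
mat [[0.6418 0.3105 0.003 ]
 [0.645  0.1852 0.003 ]
 [0.3637 0.1663 0.003 ]
 [0.3599 0.2976 0.003 ]]
((592.998046875, -218.91091918945312), (90.30557250976562, 50.575626373291016), 12.833088874816895) [[ 543.3564 -204.2837]
 [ 554.5898 -253.596 ]
 [ 642.6396 -233.5381]
 [ 631.4062 -184.2258]]
```

step_arm:
  steps: [1,45,-23,0,0,1,45,-23,0,0,1,45,-23,0,0,1,45,-23,0,0,1,45,-23,0,0,1,45,-23,0,0,1,45,-23,0,0,1,45,-23,0,0,1,45,-23,0,0,1,45,-23,0,0,1,0,0,0,8.6,1,0,0,0,0]
  grip_force: 30

```text
time_s: 1.7
tool_pos: [0.5733, -0.224, 0.4044]
tool_rot: [180.0, 0.0, 13.2]
force: [-0.9, -0.4, -0.4]
grip_width: 0.0873
grasp_force: 0.0
```

```bash
python3 - <<'E'
from h import *
np.set_printoptions(precision=4,suppress=True)
o=env.get_obs();print(o['time_s'],o['tool_pos'],o['tool_rot'])
c=cam('side','side1.png')
a=c['image'][80:380,190:470,::-1];cv2.imwrite('pics/s1.png',cv2.resize(a,None,fx=2,fy=2,interpolation=cv2.INTER_CUBIC))
E
```

```text
1.7 [ 0.5733 -0.224   0.4044] [179.9985   0.0454  13.1878]
```

View pics/s1.png

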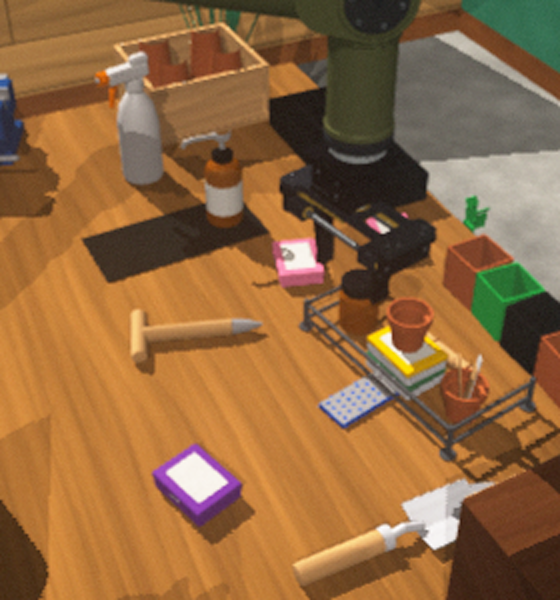

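The gripper hangs beside the stack with its long side along the plate's y. In the crop the plate's free end is at (320,405)–(346,427), the spout at (183,143) and the spray bottle at (140,130). Next I descend and grip.

step_arm:
  steps: [1,0,0,50,0,1,0,0,50,0,1,0,0,50,0,1,0,0,40,0,1,0,0,20,0,1,0,0,9,0,0.5,0,0,0,0,0.4,0,0,0,0,0.4,0,0,0,0,0.4,0,0,0,0]
  grip_force: 30

```text
time_s: 3.0
tool_pos: [0.5734, -0.2245, 0.1865]
tool_rot: [179.9, -0.1, 13.1]
force: [-0.3, 0.1, 0.9]
grip_width: 0.0549
grasp_force: 0.0
```

```bash
python3 - <<'E'
from h import *
np.set_printoptions(precision=4,suppress=True)
T=cam('top');S=cam('side')
s=lambda *p:[(190+(u-.5)/2,80+(v-.5)/2) for u,v in p]
t=lambda *p:[(215+(u-1)/3,125+(v-1)/3) for u,v in p]
print(tri(T,t((55,187),(46,252)),S,s((222,137),(183,144))))
print('top z',onz(T,t((55,187)),.173),onz(T,t((46,252)),.156))
print('side z',onz(S,s((222,137)),.173),onz(S,s((183,144)),.156))
print('spray',onz(S,s((143,172),(100,77)),0),onz(S,s((100,77)),.2),onz(T,[(180,213),(165,232),(192,215)],.2))
E
```

```text
[[0.5936 0.2487 0.1608 0.001 ]
 [0.5283 0.2548 0.161  0.001 ]]
top z [[0.5929 0.2464 0.173 ]] [[0.5281 0.2559 0.156 ]]
side z [[0.5858 0.2294 0.173 ]] [[0.5314 0.2627 0.156 ]]
spray [[0.5118 0.4507 0.    ]
 [0.5469 0.8521 0.    ]] [[0.4569 0.4599 0.2   ]] [[0.5089 0.3958 0.2   ]
 [0.4516 0.4378 0.2   ]
 [0.504  0.3598 0.2   ]]
```

step_arm:
  steps: [0.5,0,0,2,0,0.2,0,0,0,0,0.2,0,0,0,0,0.2,0,0,0,0]

```text
time_s: 3.6
tool_pos: [0.5734, -0.2245, 0.1862]
tool_rot: [179.9, 0.0, 13.0]
force: [-4.7, 1.6, 14.2]
grip_width: 0.0491
grasp_force: 30.0
```

step_arm:
  steps: [0.2,0,0,-1.5,0,0.2,-2,0,0,0,0.2,-4,0,0,0,0.2,-4,0,0,0]

```text
time_s: 4.1
tool_pos: [0.5652, -0.226, 0.1863]
tool_rot: [179.9, -0.3, 13.1]
force: [4.6, 0.1, 2.2]
grip_width: 0.0493
grasp_force: 30.0
```

step_arm:
  steps: [0.2,-5,0,0,0,0.2,-5,0,0,0,0.2,-5,0,0,0,0.2,-5,0,0,0,0.2,-5,0,0,0,0.2,-5,0,0,0,0.2,-5,0,0,0,0.2,-4,0,0,0,0.2,-4,0,0,0,0.2,-4,0,0,0,0.2,-4,0,0,0,0.2,-4,0,0,0]

```text
time_s: 5.6
tool_pos: [0.5111, -0.2388, 0.1862]
tool_rot: [179.9, -0.2, 13.1]
force: [4.7, 1.7, 3.9]
grip_width: 0.0492
grasp_force: 30.0
```

step_arm:
  steps: [0.2,-4,0,0,0,0.2,-4,0,0,0,0.2,-4,0,0,0,0.2,-4,0,0,0,0.2,-5,0,0,0,0.2,-5,0,0,0,0.2,-5,0,0,0,0.2,0,0,0,0,0.2,0,0,0,0]

```text
time_s: 6.72
tool_pos: [0.4804, -0.2461, 0.1862]
tool_rot: [179.9, -0.1, 13.1]
force: [3.3, 1.0, 6.6]
grip_width: 0.0489
grasp_force: 30.0
```

```bash
python3 - <<'E'
from h import *
c=cam('side');d=cam('top')
a=cv2.resize(c['image'][170:350,330:470,::-1],None,fx=3,fy=3,interpolation=cv2.INTER_CUBIC)
b=cv2.resize(d['image'][120:270,330:450,::-1],None,fx=3,fy=3,interpolation=cv2.INTER_CUBIC)
o=np.zeros((540,780,3),np.uint8);o[:540,:420]=a;o[:450,420:]=b
cv2.imwrite('pics/s2.png',o)
E
```

```text
(no output)
```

View pics/s2.png

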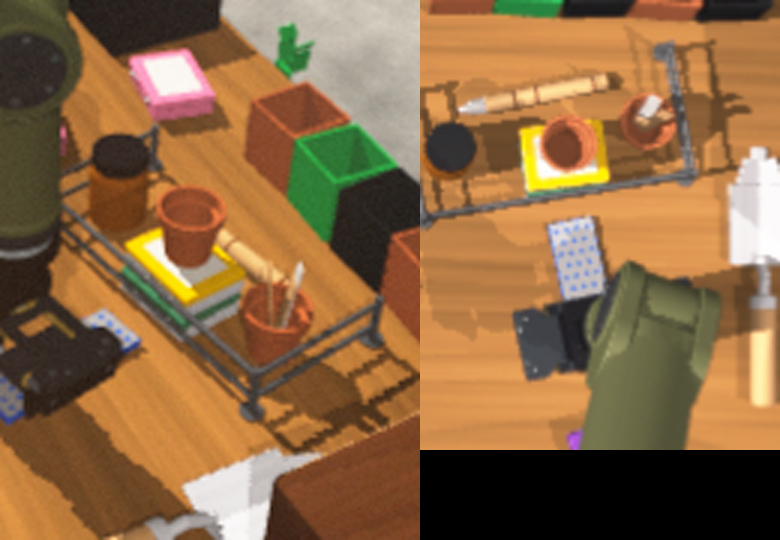

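The plate is clear of the rail, with its far end at crop (548,222)–(588,217). The tins and pot stand upright behind the rail.

step_arm:
  steps: [0.9,0,0,0,0,0.9,0,0,0,0,0.9,0,0,0,0,0.9,0,0,-20,0]

```text
time_s: 7.32
tool_pos: [0.4782, -0.2458, 0.2034]
tool_rot: [-179.8, 0.2, 13.0]
force: [-0.1, -0.3, 0.3]
grip_width: 0.0763
grasp_force: 0.0
```

```bash
python3 - <<'E'
from h import *
np.set_printoptions(precision=4,suppress=True)
T=cam('top')
print(onz(T,[(330+127/3,120+224/3),(330+167/3,120+216/3)],.008))
o=env.get_obs();print(o['tool_pos'],o['tool_rot'],o['grip_width'],o['force'])
E
```

```text
[[ 0.5958 -0.1933  0.008 ]
 [ 0.6059 -0.238   0.008 ]]
[ 0.4798 -0.2464  0.2069] [179.9558  -0.0188  13.0387] 0.07709474783968834 [ 1.0298 -0.4545  1.781 ]
```

step_arm:
  steps: [0.9,25,0,0,0,0.9,25,0,0,0,0.9,0,0,12,0,0.9,0,0,7.5,0,0.2,0,0,0,0,0.2,0,0,0,0,0.2,0,0,0,0,0.2,0,0,0,0,0.2,0,0,0,0,0.2,0,0,0,0]
  grip_force: 40

```text
time_s: 8.62
tool_pos: [0.5284, -0.235, 0.1861]
tool_rot: [180.0, -0.0, 13.0]
force: [-1.3, 0.6, 3.2]
grip_width: 0.0489
grasp_force: 40.0
```

step_arm:
  steps: [0.2,0,0,-10,0,0.2,0,0,-25,0,0.2,0,0,-30,0,0.2,0,0,-25,0,0.2,0,0,0,0]

```text
time_s: 9.25
tool_pos: [0.5292, -0.2348, 0.2778]
tool_rot: [179.8, -0.2, 13.1]
force: [-0.6, 0.6, -2.8]
grip_width: 0.0489
grasp_force: 40.0
```

```bash
python3 - <<'E'
from h import *
np.set_printoptions(precision=4,suppress=True)
T=cam('top');S=cam('side','s3.png')
cv2.imwrite('pics/s3b.png',np.hstack([cv2.resize(x[y:y+140,u:u+130,::-1],None,fx=3,fy=3,interpolation=cv2.INTER_CUBIC) for x,y,u in((S['image'],200,300),(T['image'],140,320))]))
o=env.get_obs();print(o['tool_pos'],o['tool_rot'],o['grip_width'],o['force'],o['wrist_torque'])
E
```

```text
[ 0.5279 -0.2346  0.2749] [-179.9657    0.0563   13.0535] 0.048776862758216674 [ 0.3357 -0.5425 -2.5996] [0.026  0.0805 0.0039]
```

View pics/s3b.png

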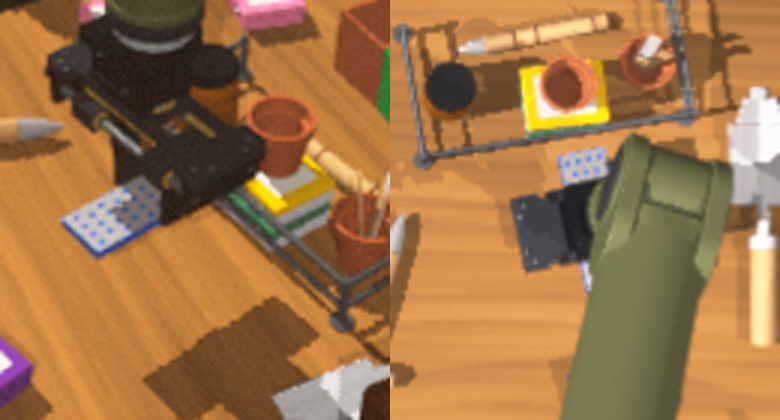

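step_arm:
  steps: [0.2,2,-24,0,0,0.2,2,-40,0,0,0.2,2,-48,0,0,0.2,2,-48,0,0,0.2,2,-48,0,0,0.2,2,-48,0,0,0.2,2,-48,0,0,0.2,2,-48,0,0,0.2,2,-48,0,0,0.2,2,-48,0,0,0.2,3,-40,0,5,0.2,0,0,0,4.8]

```text
time_s: 10.85
tool_pos: [0.4374, 0.2505, 0.2748]
tool_rot: [-179.9, 0.1, 3.6]
force: [0.4, -1.4, -3.9]
grip_width: 0.0492
grasp_force: 40.0
```

step_arm:
  steps: [0.2,0,0,30,0,0.2,0,0,30,0,0.2,0,0,0,0]

```text
time_s: 11.22
tool_pos: [0.4378, 0.2456, 0.2128]
tool_rot: [179.9, 0.4, 3.3]
force: [-0.5, 0.0, -2.4]
grip_width: 0.0492
grasp_force: 40.0
```

```bash
python3 - <<'E'
from h import *
np.set_printoptions(precision=4,suppress=True)
T=cam('top');S=cam('side')
cv2.imwrite('pics/s4.png',np.hstack([cv2.resize(x[y:y+140,u:u+130,::-1],None,fx=3,fy=3,interpolation=cv2.INTER_CUBIC) for x,y,u in((S['image'],120,225),(T['image'],150,180))]))
o=env.get_obs();print(o['tool_pos'],o['tool_rot'],o['grip_width'],o['force'],o['wrist_torque'])
E
```

```text
[0.4398 0.2464 0.2157] [-179.9933    0.0647    3.3133] 0.04891821748215829 [ 0.2381  0.2586 -2.6821] [ 0.079  -0.0151 -0.0077]
```

View pics/s4.png

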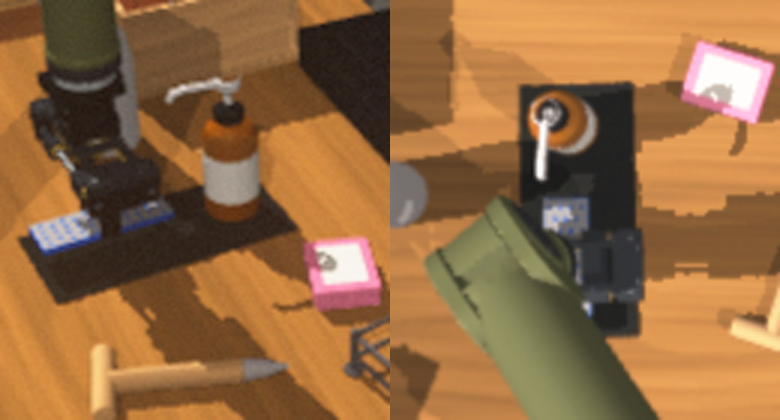

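The plate hangs level over the mat, in the side crop at (30–175, 205–250). The spout mouth is at (541,178) in the top crop and the plate's near end at (542–588, 198). Check the plate end against the spout numerically.

```bash
python3 - <<'E'
from h import *
np.set_printoptions(precision=4,suppress=True)
T=cam('top')
f=lambda u,v:(180+(u-391)/3,150+(v-1)/3)
print(onz(T,[f(543,200),f(588,197)],.0375),onz(T,[f(541,176)],.156), onz(T,[f(549,113)],.173))
E
```

```text
[[0.5093 0.274  0.0375]
 [0.514  0.2247 0.0375]] [[0.5291 0.2559 0.156 ]] [[0.5919 0.2474 0.173 ]]
```

step_arm:
  steps: [0.2,10,-1,0,0,0.2,12,-1,0,0,0.2,6,0,0,0,0.2,0,0,12,0,0.2,0,0,9,0,0.2,0,0,3,0,0.2,0,0,2,0,0.2,0,0,0,0]

```text
time_s: 12.38
tool_pos: [0.4684, 0.2494, 0.1897]
tool_rot: [180.0, 0.0, 3.3]
force: [0.0, -0.6, -3.4]
grip_width: 0.0489
grasp_force: 40.0
```

step_arm:
  steps: [0.2,0,0,1,0,0.2,0,0,0,0]

```text
time_s: 12.62
tool_pos: [0.4686, 0.2495, 0.1892]
tool_rot: [-180.0, -0.0, 3.2]
force: [-1.2, 0.1, 0.0]
grip_width: 0.0492
grasp_force: 40.0
```

step_arm:
  steps: [0.8,0,0,0,0,0.8,0,0,0,0,0.8,0,0,0,0,0.8,0,0,-10,0,0.8,-10,0,-20,0,0.4,-30,0,-40,0,0,0,0,-50,0,0,0,0,-50,0,0,0,0,-40,0,0,0,0,0,0]

```text
time_s: 13.88
tool_pos: [0.429, 0.2482, 0.4029]
tool_rot: [-179.9, -0.4, 3.3]
force: [0.8, 0.4, -0.1]
grip_width: 0.0277
grasp_force: 0.0
```

```bash
python3 - <<'E'
from h import *
np.set_printoptions(precision=4,suppress=True)
T=cam('top');S=cam('side')
cv2.imwrite('pics/s5.png',np.hstack([cv2.resize(x[y:y+140,u:u+130,::-1],None,fx=3,fy=3,interpolation=cv2.INTER_CUBIC) for x,y,u in((S['image'],120,225),(T['image'],150,180))]))
o=env.get_obs();print(o['time_s'],o['tool_pos'],o['tool_rot'],o['grip_width'],o['force'])
E
```

```text
13.975 [0.4283 0.2472 0.3991] [179.9817  -0.0555   3.2533] 0.01940276837101491 [-0.3873  0.0083  0.2071]
```

View pics/s5.png

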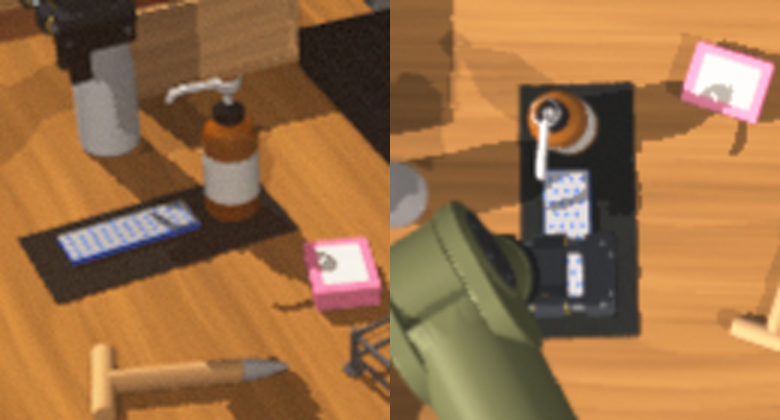

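The plate lies lengthwise on the mat: in the top crop its near end is at (543,170)–(590,171), with the spout mouth at (541,176), higher up. Check the plate's offset under the spout.

```bash
python3 - <<'E'
from h import *
np.set_printoptions(precision=4,suppress=True)
T=cam('top');S=cam('side')
f=lambda u,v:(180+(u-391)/3,150+(v-1)/3)
g=lambda u,v:(225+(u-1)/3,120+(v-1)/3)
print(onz(T,[f(544,170),f(591,171)],.011),'side: end+y,end-y,free-y,free+y',onz(S,[g(182,201),g(200,227),g(77,262),g(57,236)],.011))
print(tri(T,[f(541,177),f(549,113)],S,[g(171,99),g(229,83)]))
E
```

```text
[[0.5438 0.279  0.011 ]
 [0.5441 0.2264 0.011 ]] side: end+y,end-y,free-y,free+y [[0.54   0.2728 0.011 ]
 [0.5405 0.2174 0.011 ]
 [0.3982 0.2135 0.011 ]
 [0.3923 0.268  0.011 ]]
[[0.5291 0.2553 0.1571 0.0021]
 [0.5934 0.2487 0.1641 0.0013]]
```

step_arm:
  steps: [0,40,2,0,0,0,50,3,0,0,0,50,2,0,0,0,24,1,0,0,0,0,0,20,0,0,0,0,12,0,0,0,0,0,0]
  grip_force: 20

```text
time_s: 14.95
tool_pos: [0.591, 0.2485, 0.3647]
tool_rot: [179.9, 0.2, 3.3]
force: [-0.1, -0.4, 0.2]
grip_width: 0.0009
grasp_force: 0.0
```

step_arm:
  steps: [0,0,0,3,0,0,0,0,3,0,0,0,0,3,0,0,0,0,0,0]

```text
time_s: 15.45
tool_pos: [0.5926, 0.2483, 0.3576]
tool_rot: [180.0, 0.0, 3.2]
force: [0.2, 0.4, -0.0]
grip_width: -0.0002
grasp_force: 0.0
```

step_arm:
  steps: [0,0,0,3,0,0,0,0,3,0,0,0,0,0,0]

```text
time_s: 15.82
tool_pos: [0.5928, 0.2485, 0.3522]
tool_rot: [-180.0, -0.0, 3.2]
force: [-0.6, -0.2, 4.1]
grip_width: 0.0001
grasp_force: 2.2
```

step_arm:
  steps: [0,0,0,3,0,0,0,0,3,0,0,0,0,0,0]

```text
time_s: 16.2
tool_pos: [0.5928, 0.2486, 0.3466]
tool_rot: [-180.0, -0.1, 3.2]
force: [-1.3, -0.7, 6.9]
grip_width: 0.0003
grasp_force: 3.4
```

step_arm:
  steps: [0,0,0,3,0,0,0,0,2,0,0,0,0,0,0]

```text
time_s: 16.58
tool_pos: [0.5929, 0.2487, 0.3422]
tool_rot: [-180.0, -0.1, 3.2]
force: [-1.7, -1.0, 9.0]
grip_width: 0.0004
grasp_force: 4.4
```

step_arm:
  steps: [0,0,0,1.5,0,0,0,0,0,0]

```text
time_s: 16.82
tool_pos: [0.593, 0.2488, 0.3417]
tool_rot: [-180.0, -0.2, 3.2]
force: [-2.4, -1.4, 11.8]
grip_width: 0.0008
grasp_force: 5.8
```

step_arm:
  steps: [0,0,0,1.5,0,0,0,0,0,0,0,0,0,0,0]

```text
time_s: 17.2
tool_pos: [0.5932, 0.2491, 0.3417]
tool_rot: [-180.0, -0.3, 3.2]
force: [-3.3, -2.8, 16.9]
grip_width: 0.0008
grasp_force: 8.5
```

At its stop: the force climbs with no further travel. Release slowly and withdraw.

step_arm:
  steps: [0,0,0,-4,0,0,0,0,-5,0,0,0,0,-5,0,0,0,0,-5,0,0,0,0,-10,0,0,0,0,-30,0,0,0,0,-40,0,0,-50,0,-20,0,0,-50,0,0,0,0,-30,50,0,0,0,0,60,0,0,0,0,60,0,0]

```text
time_s: 18.7
tool_pos: [0.4717, 0.0699, 0.4571]
tool_rot: [179.9, -0.1, 3.3]
force: [0.5, -0.2, 0.0]
grip_width: 0.0005
grasp_force: 0.0
```

```bash
python3 - <<'E'
from h import *
T=cam('top');S=cam('side')
a=cv2.resize(S['image'][120:350,220:470,::-1],None,fx=1.6,fy=1.6,interpolation=cv2.INTER_CUBIC)
b=cv2.resize(T['image'][120:270,180:430,::-1],None,fx=1.6,fy=1.6,interpolation=cv2.INTER_CUBIC)
o=np.zeros((a.shape[0],800,3),np.uint8);o[:,:400]=a;o[:240,400:]=b
cv2.imwrite('pics/s6.png',o)
s=env.get_obs();print(s['time_s'],s['tool_pos'],s['force'])
E
```

```text
18.8 [0.47283204 0.06377603 0.45645697] [ 0.75895256  0.14170023 -0.75174294]
```

View pics/s6.png

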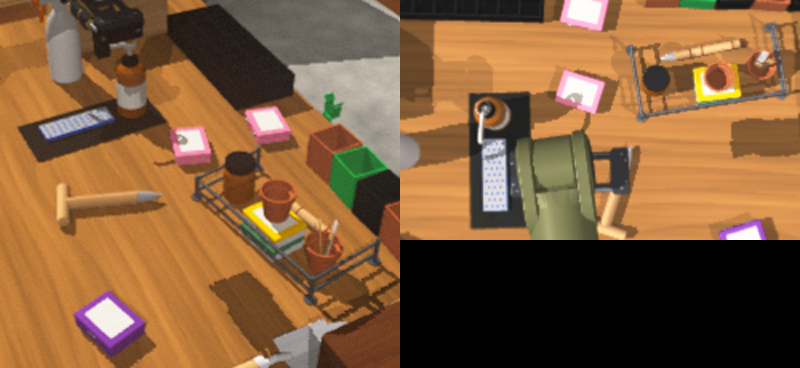

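The bottle is upright at (130,85), the plate lies under the spout at (483,140), the stack stands upright at (275,215), and the arm is touching nothing.

```bash
python3 -c "
from cell import env
print(env.sign_off())"
```

```text
the job is handed in; nothing more can be done
None
```

I slid the plate out, regrasped it by its middle and laid it on the mat under the spout, then pressed the pump to its stop and let it go; the tins, pot and bottle stayed standing, and I handed the job in at about 19 s.

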